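# Present the etched glass sample plate label up over the light pad

## Robot

A 7-joint arm with a two-finger parallel gripper is mounted at the origin on the work surface. World frame = base frame: x ahead of the robot, y to its left, z up, the work surface at z = 0. Lengths are in m, angles in degrees, forces in N, time in s.
With the tool pointing down it reaches from about 0.425 to 0.825 m from the base axis. Payload 3.6 kg.
Tool frame: the origin (TCP) lies on the centre line of the jaws, within the pads' length; the fingertips stand 8 mm ahead of it and the grasp point (between the pads) lies 11 mm behind it; z points along the fingers, y is the direction in which the jaws open and shut (so a half turn about z gives the same grasp; the last joint's range is limited). The gripper opens to 85 mm and grips with 20 to 120 N. Pads are 22 mm wide; open, the fingers measure 114 mm over their backs; the gripper's body (76 mm by 85 mm) begins 54 mm behind the grasp point. The pads swing forward as they close: fully open they stand 13 mm farther back than shut.
Start: joints at [70.904, 35.231, -0.722, 81.555, 0.464, 63.22, -2.315], TCP at [0.196, -0.62, 0.218] pointing down, gripper open.
Joint ranges: [-178.69, 178.69], [-17.37, 117.87], [-77.05, 75.6], [15.02, 138.74], [-78.02, 258.01], [0.78, 113.62], [-162.83, 162.83]. Speed limits (degrees/s): [159.86, 159.86, 180, 180, 180, 180, 180].

## Interface

Orientations are given as a 3x3 rotation matrix whose columns are the frame's x, y, z axes.
In Python, from plant import bot, viewer, order gives the robot as it stands.
- The arm moves only by the tool arm_command, never from a script. Its argument "commands" is text: rows parted by semicolons, each of 7 numbers parted by spaces: the turn, a rotation vector about the tool's x, y, z in rad, then the shift along the tool's x, y, z in mm, then the gripper command: -1 is shut, 1 is fully open, values between are in proportion. A call has 1 to 20 rows; each row is the pose to reach, as a shift and turn from the pose commanded when the call began, along the tool's axes at that moment; what a row does not reach only later rows make up. A row lasts 1/12 s, in which the tool goes at most 41.7 mm and 7.16 degrees, less where a joint would pass 70% of its speed; a pose out of reach is approached as far as the arm can. A call with a gripper value outside its range is refused whole. The fingers move at their own pace and stop on an object; "force" is the grip in N (left out, the last holds). Time passes only in rows, so rows that repeat a pose let the fingers close. It gives the time, the measured TCP pose, the force and the opening at its end, in the units of the state.
- bot.sense(): the state, without advancing time (a new reading comes with each control period).
- viewer.grab_frame(name): name is "scene" or "top"; returns a dict with "color" (420x560x3 uint8, blue, green, red), "K" (3x3 intrinsics, pixels), "dist" ([k1, k2, p1, p2, k3] as OpenCV has them; the pictures are not rectified), "pose" (4x4, takes a point from camera to world coordinates). Camera axes: x right, y down, z forward; pixel columns grow to the right and rows downward; lengths in m; the calibration is good to about 2 mm. A picture is of the moment at which its call begins. There is no depth.
- order.close_job(): hands the job in, once; it reports no verdict.
Trained networks look in the newest picture that a camera, given by its name, has taken for a name from the list of things; names that differ only in an ending like _2 or _b are one class to them, and where a whole thing is asked for, a point or a joint stands for the part that bears it (a point fixed in the world has none). Each returns a list of dicts, best first, with "p" (0 to 1); they miss things now and then, are a little off and sometimes report something else, mostly with a low value. They report only what shows in the picture. A call takes as long as a camera call. They do not tell look-alikes from the thing itself.
- viewer.search_frame(label, camera): "box" ([left, top, width, height] in pixels, round what is visible of it).
- viewer.masks_of(label, camera): "region" (420x560 bool, what is visible of it) and "box" ([left, top, width, height] in pixels, round what is visible of it).
The state is a dict: "time": time; "qpos": joint angles; "dq": joint speeds; "effort": joint torques, N m; "eef_pos": TCP position; "ee_rot": TCP orientation; "wrist_force": force on the tool from outside, world axes, zero at the start; "torque": the same for the moment, N m; "gripper_width": finger opening in m.
Only numpy, scipy, OpenCV 4.12 (cv2) and the standard library are available. Lean on these libraries where they do the work, as an engineer would, in place of code of your own. Each camera call takes 0.05 s, during which the arm holds its last target. There are 200 camera calls.

## Task

Lift the amber glass sample plate up off the drip rack, find its frosted end by the small notched corner, and work out from it which face bears the label. Carry the plate over the middle of the light pad and finish holding it there, still, at least 10 cm above the bench, with the label face turned upward (tipped back about 45 degrees from upright like a page on a lectern, or flatter). Do not let go at the end, and leave the jar, tumbler, jacks and paddle where they are.

Things in the scene. Friction and masses are not known exactly. Their poses are not given: they have to be found in the camera images.
- plate: Amber glass plate, 120 long (y) x 60 high (z) x 8 mm thick (x), about 140 g. Hangs upright, long edge level, facing anywhere round the compass. Origin: middle of its lower long edge; +z to its upper edge, +y to the frosted end, +x out of the label face. Frosted: the whitish last 44 mm on +y. A white stripe crosses both faces near the plain end. Grip it across the thickness at mid upper edge.
- plate_notch (a point): Inner corner of the 12 x 12 mm notch cut from the upper corner of the frosted end; 48 mm from the plate's middle along +y, 48 mm above the lower edge. It tells the label face: facing the label with the notch in the upper edge, the frosted end is on your right.
- plate_label (a point): Middle of the label: orange with a white bar, 34 x 30 mm, on the frosted end of the +x face only (the other face is bare); 37 mm from the plate's middle along +y, 23 mm above the lower edge.
- plate_center (a point): Middle of the plate, 30 mm above its lower edge; axes as plate.
- plate_top (a point): Middle of the plate's upper edge, 60 mm above its lower edge and 128 mm above the bench while it hangs. A steel pin, 6 mm thick, sticks out 18 mm from each short end of the plate, 18 mm below this edge.
- rack: Dark steel drip rack, fixed, same from either side: base 90 (x) x 190 (y) x 12 mm, posts 70 mm either side of the middle (y) with open V seats about 28 mm wide (x), topping out 120 mm above the bench. The plate's pins lie in the seats, 110 mm above the bench: a lift of 15 mm straight up frees them. Origin: underside centre on the bench.
- pad: Light pad, fixed on the bench: black slab 180 (x) x 220 (y) x 12 mm with a bright white top. Origin: underside centre on the bench.
- jar: Amber jar with steel lid, diameter 60, height 75 mm, loose; leave alone. Origin: underside centre.
- tumbler: Greenish glass tumbler, diameter 68, height 85 mm, loose; leave alone. Origin: underside centre.
- jacks: Steel glassblower's jacks lying flat, 212 x 56 x 12 mm, loose; leave alone. Origin: underside middle, long along x.
- paddle: Charred wooden paddle lying flat, blade 130 x 80, handle 130 x 24, 14 mm thick, loose; leave alone. Origin: underside near the middle, long along x.
There are look-alikes about, which are no part of the job. There is more than one size of the rack; the job needs the larger.

How it is judged:
By the outcome, as a careful person would: the job done as asked, in the order asked, and still so for the second after the job is handed in, while the arm keeps its last pose, push and grip.
It also fails if it takes over 32 s, if anything falls off the work surface, if the arm or the gripper's body presses on something with over 40 N, if the wrist force passes 120 N, or if a joint passes its speed limit or range.

## Working session

There is one attempt and no reset: what is moved stays moved. The work goes in short steps, Python scripts to look and compute and a tool call to move; the robot and the scene stay as the last step left them, time stands still between calls to the robot, and variables do not carry over. Pictures are saved under pics/ and viewed, about 8 in all and at most 12, crops included, and the job is handed in when it is done.

Besides the shell and the picture viewer there is one more tool, called after ">>>" as name(argument=value, ...), one argument or row to a line, values as JSON. arm_command: Moves the arm, as the interface text tells. Its arguments: {"type":"object","properties":{"commands":{"type":"string"},"force":{"type":"number"}},"required":["commands"]}

```bash
ls; mkdir -p pics
cat > h.py <<'E'
import numpy as np, cv2
from plant import bot, viewer, order
def grab(n):
    return viewer.grab_frame(n)
def ray(f,uv):
    p=cv2.undistortPoints(np.array([[uv]],float),f["K"],np.array(f["dist"],float))[0,0]
    T=np.array(f["pose"]);d=T[:3,:3]@np.array([p[0],p[1],1]);return T[:3,3],d/np.linalg.norm(d)
def atz(f,uv,z):
    o,d=ray(f,uv);return o+d*(z-o[2])/d[2]
def tri(f1,a,f2,b):
    o,d=ray(f1,a);p,e=ray(f2,b)
    s=np.linalg.lstsq(np.c_[d,-e],p-o,rcond=None)[0]
    A=o+s[0]*d;B=p+s[1]*e;return (A+B)/2,np.linalg.norm(A-B)
def proj(f,P):
    T=np.linalg.inv(np.array(f["pose"]));r=cv2.Rodrigues(T[:3,:3])[0]
    return cv2.projectPoints(np.array(P,float).reshape(-1,3),r,T[:3,3],f["K"],np.array(f["dist"],float))[0][:,0]
E
python3 - <<'E'
from h import *
np.set_printoptions(precision=3,suppress=True)
for n in("scene","top"):
    f=grab(n);cv2.imwrite(f"pics/{n}1.png",f["color"]);print(n,f["K"],f["pose"])
    for l in("plate","plate_notch","plate_label","rack","pad","jar","tumbler","jacks","paddle"):
        print(l,[(np.round(d["box"]).tolist(),round(d["p"],2)) for d in viewer.search_frame(l,n)[:4]])
s=bot.sense();print(s)
E
```

```text
pics
scene [[457.923   0.    280.846]
 [  0.    457.923 209.866]
 [  0.      0.      1.   ]] [[ 0.824  0.478 -0.305  0.945]
 [ 0.567 -0.69   0.451 -0.609]
 [ 0.005 -0.544 -0.839  1.181]
 [ 0.     0.     0.     1.   ]]
plate [([314.0, 131.0, 30.0, 32.0], 0.97)]
plate_notch [([316.0, 130.0, 26.0, 33.0], 0.94)]
plate_label [([130.0, 341.0, 87.0, 76.0], 0.4)]
rack [([300.0, 126.0, 54.0, 66.0], 0.8), ([261.0, 98.0, 42.0, 45.0], 0.67), ([316.0, 134.0, 26.0, 32.0], 0.25)]
pad [([189.0, 225.0, 98.0, 93.0], 0.76)]
jar [([332.0, 230.0, 25.0, 27.0], 0.66), ([312.0, 132.0, 32.0, 33.0], 0.65)]
tumbler [([226.0, 172.0, 21.0, 30.0], 0.73)]
jacks [([328.0, 115.0, 56.0, 14.0], 0.62), ([314.0, 131.0, 29.0, 34.0], 0.56)]
paddle [([126.0, 339.0, 91.0, 80.0], 0.71), ([314.0, 130.0, 28.0, 32.0], 0.64)]
top [[400.132   0.    275.168]
 [  0.    400.132 215.991]
 [  0.      0.      1.   ]] [[-0.027 -0.996  0.09   0.41 ]
 [-0.999  0.029  0.018 -0.031]
 [-0.02  -0.09  -0.996  1.304]
 [ 0.     0.     0.     1.   ]]
plate [([183.0, 194.0, 20.0, 36.0], 0.65)]
plate_notch [([183.0, 194.0, 22.0, 44.0], 0.58)]
plate
[... 156 characters left out ...]
0.61)]
jar [([257.0, 140.0, 19.0, 23.0], 0.62)]
tumbler [([267.0, 256.0, 19.0, 21.0], 0.59)]
jacks [([116.0, 191.0, 23.0, 66.0], 0.55)]
paddle [([420.0, 162.0, 26.0, 79.0], 0.89)]
{'time': 1.0, 'qpos': array([70.903, 35.23 , -0.723, 81.554,  0.465, 63.219, -2.314]), 'dq': array([-0.058, -0.045, -0.005,  0.018, -0.075,  0.042, -0.003]), 'effort': array([  0.   , -46.912,   0.259, -17.135,   0.01 ,   0.002,   0.   ]), 'eef_pos': array([ 0.196, -0.62 ,  0.218]), 'ee_rot': array([[ 0.953,  0.302,  0.   ],
       [ 0.302, -0.953,  0.   ],
       [ 0.   ,  0.   , -1.   ]]), 'wrist_force': array([-0.196, -0.41 , -0.327]), 'torque': array([0.023, 0.028, 0.036]), 'gripper_width': 0.08552082374480977}
```

View pics/scene1.png

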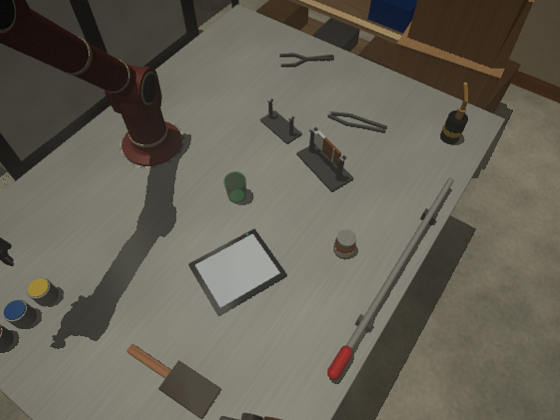

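View pics/top1.png

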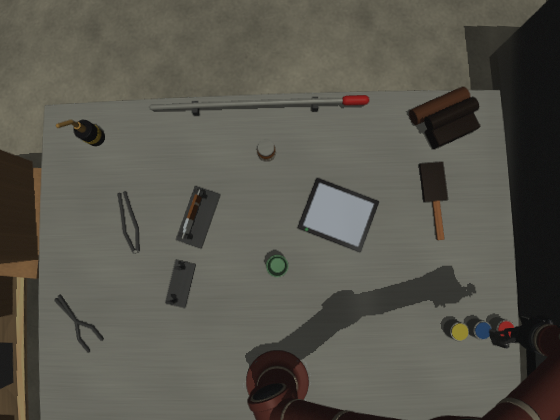

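The scene picture shows the plate on the larger rack at about (328,148), with the smaller empty rack at (281,120). In the top picture they are at (193,212) and (181,284). The pad is at (238,270) in scene and (339,214) in top. The larger rack is the one holding the plate. I'll enlarge both views of it in one crop.

Run:
```python
from h import *
a=cv2.imread("pics/scene1.png")[110:200,285:375];b=cv2.imread("pics/top1.png")[175:255,160:230]
A=cv2.resize(a,(400,400),interpolation=cv2.INTER_CUBIC);B=cv2.resize(b,(350,400),interpolation=cv2.INTER_CUBIC)
C=np.clip(np.hstack([A,B]).astype(float)*1.7,0,255).astype(np.uint8)
cv2.imwrite("pics/crop1.png",C)
```

```text
(no output)
```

View pics/crop1.png

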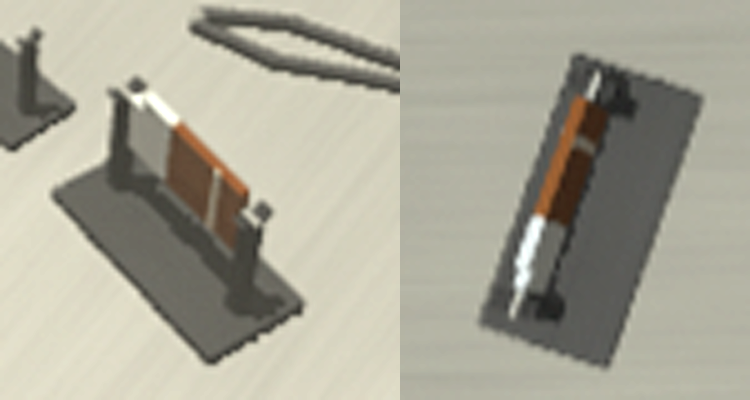

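The notch and frosted end sit at the end nearer the base: scene (316,131), top (184,233). The face towards the scene camera has frost on its left and no orange, so it is the bare one. The label should be on the far, +y side. Next I'll triangulate.

Run:
```python
from h import *
np.set_printoptions(precision=4,suppress=True)
s=grab("scene");t=grab("top")
pts={"frost_end":((315.8,131),(184.2,232.5),),"bound":((325,138.1),(187.4,218)),"plain":((340.1,152.7),(196.2,194.6))}
R={}
for k,(a,b) in pts.items():
    P,e=tri(s,a,t,b);R[k]=P;print(k,P,"gap",e,"z=.128:",atz(s,a,.128),atz(t,b,.128))
d=R["bound"]-R["plain"];print("len",np.linalg.norm(d),"az y",np.degrees(np.arctan2(d[1],d[0])))
d=atz(t,pts["bound"][1],.128)-atz(t,pts["plain"][1],.128);print("top only",np.linalg.norm(d),np.degrees(np.arctan2(d[1],d[0])))
# rack base corners in top crop
for n,f,sc,o,off in(("top",t,5,(160,175),400),("scene",s,4.444,(285,110),0)):
    cs=[(572,52),(705,97),(607,368),(480,322)] if n=="top" else [(52,192),(210,362),(303,303),(125,170)]
    Q=np.array([atz(f,(o[0]+(c[0]-off)/sc,o[1]+c[1]/sc),.012) for c in cs]);print(n,Q,Q.mean(0))
# pad bright top
m=cv2.inRange(t["color"],(120,120,120),(255,255,255));m[:, :290]=0;m[:,390:]=0;m[:165]=0;m[265:]=0
c=max(cv2.findContours(m,0,1)[0],key=cv2.contourArea);r=cv2.minAreaRect(c);print("pad",r,atz(t,r[0],.012))
for n in("scene","top"):
    for d in viewer.search_frame("pad",n)[:1]:
        b=d["box"];print(atz(s if n=="scene" else t,(b[0]+b[2]/2,b[1]+b[3]/2),.012))
```

```text
frost_end [0.4785 0.2669 0.113 ] gap 0.005919624740036999 z=.128: [0.487 0.257 0.128] [0.4754 0.2612 0.128 ]
bound [0.5206 0.2547 0.1184] gap 0.0035297800949176863 z=.128: [0.5255 0.2484 0.128 ] [0.5183 0.2512 0.128 ]
plain [0.59   0.2265 0.1237] gap 0.004125427856621396 z=.128: [0.5928 0.2247 0.128 ] [0.5878 0.2241 0.128 ]
len 0.07518172239571855 az y 157.88033937812432
top only 0.07453748521416713 158.70189101367316
top [[0.6361 0.2551 0.012 ]
 [0.6034 0.1673 0.012 ]
 [0.4281 0.234  0.012 ]
 [0.46   0.3173 0.012 ]] [0.5319 0.2434 0.012 ]
scene [[0.4371 0.2327 0.012 ]
 [0.6138 0.1668 0.012 ]
 [0.6419 0.2494 0.012 ]
 [0.4703 0.2818 0.012 ]] [0.5408 0.2327 0.012 ]
pad ((338.36676025390625, 214.26467895507812), (58.1108512878418, 45.286128997802734), 21.194053649902344) [ 0.527 -0.213  0.012]
[ 0.5445 -0.2137  0.012 ]
[ 0.5279 -0.2151  0.012 ]
```

>>> arm_command(
  commands="0 0 -1.25 405 -207 -20 1;0 0 -1.25 405 -207 -20 1;0 0 -1.25 405 -207 -20 1;0 0 -1.25 405 -207 -20 1;0 0 -1.25 405 -207 -20 1;0 0 -1.25 405 -207 -20 1;0 0 -1.25 405 -207 -20 1;0 0 -1.25 405 -207 -20 1;0 0 -1.25 405 -207 -20 1;0 0 -1.25 405 -207 -20 1;0 0 -1.25 405 -207 -20 1;0 0 -2.2 553 -475 -20 1;0 0 -2.2 553 -475 -20 1;0 0 -2.2 553 -475 -20 1;0 0 -2.2 553 -475 -20 1;0 0 -2.2 553 -475 -20 1;0 0 -2.2 553 -475 -20 1;0 0 -2.2 553 -475 -20 1;0 0 -2.2 553 -475 -20 1;0 0 -2.2 553 -475 -20 1",
)

```text
time: 2.87
eef_pos: [0.5802, 0.0073, 0.239]
ee_rot: [[-0.812, 0.583, 0.001], [0.583, 0.812, 0.005], [0.002, 0.005, -1.0]]
wrist_force: [-0.7, -0.6, 0.1]
gripper_width: 0.0854
```

>>> arm_command(
  commands="0 0 -0.278 182 170 38 1;0 0 -0.278 182 170 38 1;0 0 -0.278 182 170 38 1;0 0 -0.278 182 170 38 1;0 0 -0.278 182 170 38 1;0 0 -0.278 182 170 38 1;0 0 -0.278 182 170 38 1;0 0 -0.278 182 170 38 1;0 0 -0.278 182 170 38 1;0 0 -0.278 182 170 38 1",
)

```text
time: 3.7
eef_pos: [0.5356, 0.2422, 0.2002]
ee_rot: [[-0.935, 0.354, 0.001], [0.354, 0.935, -0.002], [-0.001, -0.002, -1.0]]
wrist_force: [-0.1, -0.6, 0.3]
gripper_width: 0.0856
```

Run:
```python
from h import *
np.set_printoptions(precision=4,suppress=True)
S=bot.sense();print(S["time"],S["eef_pos"],S["ee_rot"],S["qpos"])
s=grab("scene");t=grab("top")
a=cv2.resize(s["color"][80:200,270:390],(400,400),interpolation=cv2.INTER_CUBIC);b=cv2.resize(t["color"][165:265,150:250],(400,400),interpolation=cv2.INTER_CUBIC)
cv2.imwrite("pics/hov.png",np.clip(np.hstack([a,b])*1.7,0,255).astype(np.uint8))
for n,f in(("s",s),("t",t)):print(n,proj(f,S["eef_pos"]))
```

```text
3.7 [0.5356 0.2422 0.2002] [[-0.9354  0.3536  0.0006]
 [ 0.3536  0.9354 -0.0022]
 [-0.0014 -0.0018 -1.    ]] [ -2.6979  35.4091 -39.6022  92.9377  25.1521  60.8867  19.718 ]
s [[328.9796 124.1523]]
t [[184.4293 209.5676]]
```

View pics/hov.png

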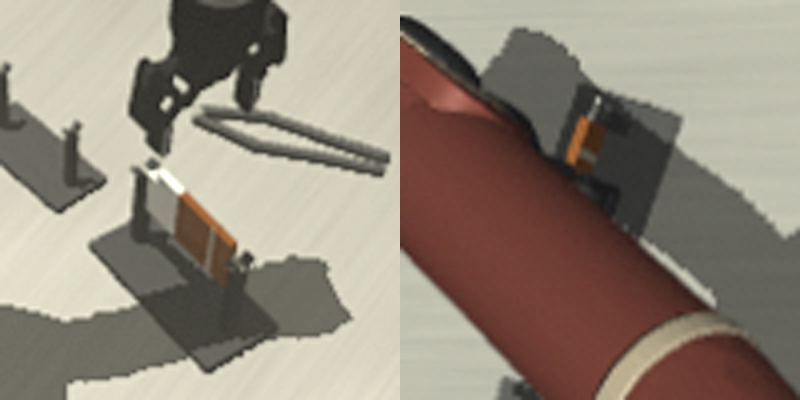

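The open jaws straddle the plate in the scene crop: fingertips at about (160,150) and (250,108), with the plate's upper edge running from (165,175) to (235,240). The rack hasn't moved. Next: descend.

>>> arm_command(
  commands="0 0 0 0 1 25 0.6;0 0 0 0 1 50 0.4;0 0 0 0 2 70 0.2;0 0 0 0 2 85 0.0;0 0 0 0 2 93 0;0 0 0 0 2 93 0;0 0 0 0 2 93 0;0 0 0 0 2 93 0",
  force=50,
)

```text
time: 4.47
eef_pos: [0.5359, 0.2471, 0.1086]
ee_rot: [[-0.937, 0.35, 0.002], [0.35, 0.937, 0.001], [-0.002, 0.002, -1.0]]
wrist_force: [0.6, 0.3, -0.2]
gripper_width: 0.043
```

Run:
```python
from h import *
np.set_printoptions(precision=4,suppress=True)
S=bot.sense();print(S["time"],S["eef_pos"],S["gripper_width"],S["wrist_force"])
s=grab("scene");t=grab("top")
a=cv2.resize(s["color"][100:190,280:370],(500,500),interpolation=cv2.INTER_CUBIC)
cv2.imwrite("pics/desc.png",np.clip(a*1.7,0,255).astype(np.uint8))
```

```text
4.4667 [0.5359 0.2471 0.1086] 0.043014054826174236 [ 0.5528  0.3286 -0.1919]
```

View pics/desc.png

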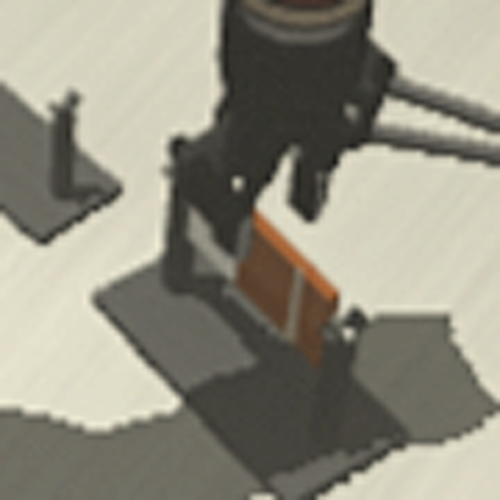

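The fingers straddle the plate: near finger in front at about (245,260), far one behind at (310,205). They sit near mid-plate, so I'll close.

>>> arm_command(
  commands="0 0 0 0 -2 0 -0.3;0 0 0 0 -2 0 -0.5;0 0 0 0 -2 0 -0.7;0 0 0 0 -2 0 -0.85;0 0 0 0 -2 0 -1;0 0 0 0 -2 0 -1;0 0 0 0 -2 0 -1;0 0 0 0 -2 0 -1;0 0 0 0 -2 0 -1;0 0 0 0 -2 0 -1",
  force=50,
)

```text
time: 5.4
eef_pos: [0.5346, 0.2454, 0.1078]
ee_rot: [[-0.937, 0.349, 0.001], [0.349, 0.937, 0.001], [-0.001, 0.001, -1.0]]
wrist_force: [0.2, -0.3, 4.6]
gripper_width: 0.0059
```

>>> arm_command(
  commands="0 0 0 0 0 -8 -1;0 0 0 0 0 -16 -1;0 0 0 0 0 -30 -1;0 0 0 0 0 -60 -1;0 0 0 0 0 -100 -1;0 0 0 0 0 -140 -1;0 0 0 0 0 -170 -1;0 0 0 0 0 -170 -1;0 0 0 0 0 -170 -1;0 0 0 0 0 -170 -1",
)

```text
time: 6.23
eef_pos: [0.5335, 0.2441, 0.2765]
ee_rot: [[-0.937, 0.349, -0.002], [0.349, 0.937, -0.002], [0.001, -0.002, -1.0]]
wrist_force: [-0.8, -0.3, -2.5]
gripper_width: 0.006
```

Run:
```python
from h import *
np.set_printoptions(precision=4,suppress=True)
S=bot.sense();print(S["time"],S["eef_pos"],S["gripper_width"],S["wrist_force"],S["torque"],S["qpos"])
s=grab("scene")
a=cv2.resize(s["color"][60:190,270:400],(560,560),interpolation=cv2.INTER_CUBIC)
cv2.imwrite("pics/lift.png",np.clip(a*1.7,0,255).astype(np.uint8))
```

```text
6.2333 [0.5335 0.2441 0.2765] 0.005999254557867216 [-0.8321 -0.3254 -2.5478] [-0.0307  0.0411  0.0123] [ -1.7721  31.5531 -41.7542  86.5279  21.7253  70.3892  22.8457]
```

View pics/lift.png

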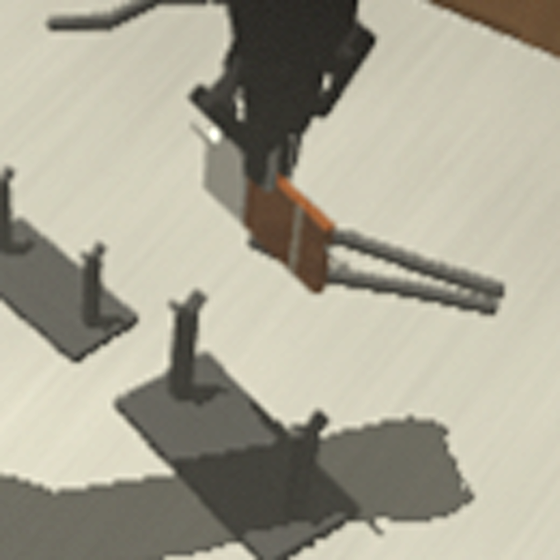

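The plate is off the rack, level and held mid-edge, with the rack empty below. The visible frosted face at (225,180) is bare. Now I'll carry it to the pad with a yaw, and tip it afterwards.

>>> arm_command(
  commands="0 0 0.1 -15 -25 0 -1;0 0 0.2 -33 -55 0 -1;0 0 0.3 -51 -85 0 -1;0 0 0.4 -70 -117 0 -1;0 0 0.5 -90 -149 0 -1;0 0 0.6 -110 -181 0 -1;0 0 0.7 -128 -213 0 -1;0 0 0.8 -133 -245 0 -1;0 0 0.9 -138 -277 0 -1;0 0 1.0 -143 -309 0 -1;0 0 1.1 -147 -341 0 -1;0 0 1.2 -150 -370 0 -1;0 0 1.3 -153 -395 0 -1;0 0 1.4 -155 -415 0 -1;0 0 1.5 -156 -425 0 -1;0 0 1.58 -156 -428 0 -1;0 0 1.6 -156 -428 0 -1;0 0 1.6 -156 -428 0 -1;0 0 1.6 -156 -428 0 -1",
)

```text
time: 7.87
eef_pos: [0.5308, -0.2094, 0.2763]
ee_rot: [[0.373, 0.928, -0.002], [0.928, -0.373, 0.001], [0.001, -0.002, -1.0]]
wrist_force: [0.2, 1.2, -1.8]
gripper_width: 0.0062
```

>>> arm_command(
  commands="-0.1 0 0 0 -1 0 -1;-0.2 0 0 0 -2 0 -1;-0.3 0 0 0 -3 0 -1;-0.4 0 0 0 -4 0 -1;-0.5 0 0 0 -4 0 -1;-0.6 0 0 0 -5 0 -1;-0.7 0 0 0 -6 0 -1;-0.8 0 0 0 -7 0 -1;-0.9 0 0 0 -8 0 -1;-1.0 0 0 0 -8 0 -1;-1.05 0 0 0 -8 0 -1;-1.05 0 0 0 -8 0 -1;-1.05 0 0 0 -8 0 -1;-1.05 0 0 0 -8 0 -1;-1.05 0 0 0 -8 0 -1",
)

```text
time: 9.12
eef_pos: [0.5094, -0.2198, 0.2678]
ee_rot: [[0.426, 0.682, 0.594], [0.902, -0.266, -0.341], [-0.075, 0.681, -0.729]]
wrist_force: [-1.2, 0.3, -1.0]
gripper_width: 0.006
```

Run:
```python
from h import *
np.set_printoptions(precision=4,suppress=True)
S=bot.sense();print(S["time"],S["eef_pos"],S["ee_rot"],S["gripper_width"],S["wrist_force"],S["qpos"],S["dq"])
s=grab("scene");t=grab("top")
for n,f in(("s",s),("t",t)):
    c=S["eef_pos"]+0.01*S["ee_rot"][:,2];print(n,"plate centre proj",proj(f,c))
    for l in("plate","plate_label","plate_notch"):
        print(l,[(np.round(d["box"]).tolist(),round(d["p"],2)) for d in viewer.search_frame(l,"scene" if n=="s" else "top")[:2]])
a=cv2.resize(s["color"][170:320,170:320],(400,400),interpolation=cv2.INTER_CUBIC)
b=cv2.resize(t["color"][160:270,290:400],(400,400),interpolation=cv2.INTER_CUBIC)
cv2.imwrite("pics/tip.png",np.clip(np.hstack([a,b])*1.3,0,255).astype(np.uint8))
```

```text
9.1167 [ 0.5094 -0.2198  0.2678] [[ 0.4256  0.6825  0.5942]
 [ 0.9018 -0.2658 -0.3407]
 [-0.0746  0.6809 -0.7286]] 0.006013886275074582 [-1.2109  0.3058 -1.013 ] [  25.318    11.8756  -11.722   130.5036  109.5887   13.4367 -113.9888] [  22.3591    3.1765  -34.9964   13.2399  120.716    27.0129 -124.6662]
s plate centre proj [[221.2273 222.2576]]
plate [([190.0, 202.0, 60.0, 41.0], 0.55), ([300.0, 126.0, 53.0, 66.0], 0.32)]
plate_label [([190.0, 205.0, 58.0, 38.0], 0.65), ([189.0, 226.0, 98.0, 90.0], 0.2)]
plate_notch [([186.0, 206.0, 60.0, 36.0], 0.71)]
t plate centre proj [[355.3949 209.6243]]
plate [([326.0, 197.0, 54.0, 28.0], 0.73)]
plate_label [([333.0, 198.0, 48.0, 30.0], 0.72)]
plate_notch [([335.0, 199.0, 45.0, 27.0], 0.68)]
```

View pics/tip.png

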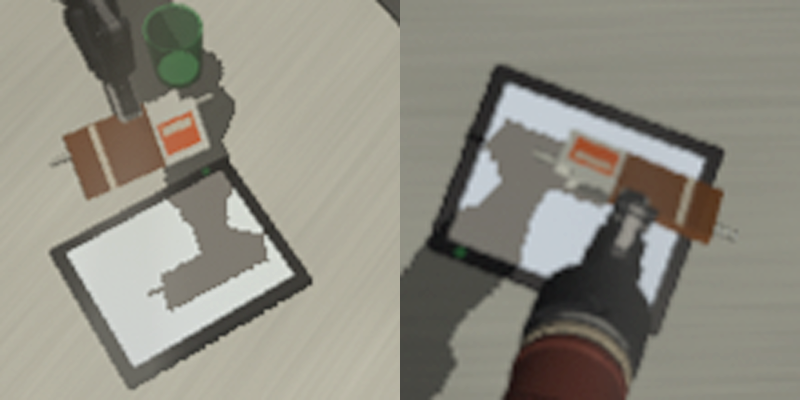

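The label face is up: orange with a white bar at (180,130) in the scene crop and (595,155) in the top crop, on the notched frosted end. However, the wrist is passing near its singularity (q6 small, q5 and q7 swinging) and the plate sits high of the pad's middle. I'll untip a little, rise to where the wrist has more room, then tip again.

>>> arm_command(
  commands="0.1 0 0 0 0 0 -1;0.2 0 0 0 0 0 -1;0.3 0 0 0 0 0 -1;0.4 0 0 0 0 0 -1;0.4 0 0 0 0 0 -1;0.4 0 0 0 0 0 -1;0.4 0 0 -2 20 -22 -1;0.4 0 0 -4 40 -44 -1;0.4 0 0 -6 60 -65 -1;0.4 0 0 -8 80 -87 -1;0.4 0 0 -11 102 -109 -1;0.4 0 0 -11 102 -109 -1;0.4 0 0 -11 102 -109 -1;0.4 0 0 -11 102 -109 -1",
)

```text
time: 10.68
eef_pos: [0.5084, -0.2208, 0.4163]
ee_rot: [[0.428, 0.86, 0.278], [0.901, -0.381, -0.21], [-0.075, 0.34, -0.938]]
wrist_force: [-0.2, -0.1, -1.7]
gripper_width: 0.006
```

Run:
```python
from h import *
np.set_printoptions(precision=4,suppress=True)
S=bot.sense();print(S["time"],S["eef_pos"],S["ee_rot"],S["gripper_width"],S["qpos"],S["dq"])
```

```text
10.6833 [ 0.5084 -0.2208  0.4163] [[ 0.428   0.8601  0.2775]
 [ 0.9007 -0.3806 -0.2096]
 [-0.0746  0.3397 -0.9376]] 0.006009721118379722 [ 42.7904  10.4343 -31.2447  93.6114  15.8186  59.51   -17.7248] [-0.1643  0.8871  0.1503  1.743   0.2473 -0.1947 -0.1503]
```

Run:
```python
from h import *
from scipy.spatial.transform import Rotation as Ro
np.set_printoptions(precision=4,suppress=True)
s=cv2.imread("pics/scene1.png");f=grab("scene")
m=cv2.inRange(s,(120,120,120),(255,255,255));k=np.zeros_like(m);k[225:320,188:288]=1;m*=k
c=max(cv2.findContours(m,0,1)[0],key=cv2.contourArea);Q=cv2.minAreaRect(c)
q=cv2.approxPolyDP(cv2.convexHull(c),5,True)[:,0];W=np.array([atz(f,p,.012) for p in q.astype(float)]);print(W,W.mean(0))
S=bot.sense();R=S["ee_rot"];p=S["eef_pos"]
a=np.radians(-22);th=np.radians(58);h=np.array([np.cos(a),np.sin(a),0]);z=np.array([0,0,1.])
y=np.cos(th)*h+np.sin(th)*z;zt=np.sin(th)*h-np.cos(th)*z;T=np.c_[np.cross(y,zt),y,zt]
print("rv",Ro.from_matrix(R.T@T).as_rotvec(),"shift",R.T@(np.array([.53,-.213,.40])-.01*zt-p)*1000)
```

```text
[[ 0.4988 -0.0992  0.012 ]
 [ 0.6338 -0.1547  0.012 ]
 [ 0.5584 -0.3281  0.012 ]
 [ 0.4267 -0.2717  0.012 ]] [ 0.5294 -0.2134  0.012 ]
rv [-0.6677  0.0974  0.0009] shift [16.6079  4.4171 11.2114]
```

Both views put the pad's middle at (0.53, -0.213).

>>> arm_command(
  commands="-0.07 0.01 0 2 0 1 -1;-0.14 0.02 0 4 1 2 -1;-0.21 0.03 0 6 1 3 -1;-0.28 0.04 0 8 2 4 -1;-0.35 0.05 0 10 2 5 -1;-0.42 0.06 0 12 3 7 -1;-0.49 0.07 0 13 3 8 -1;-0.56 0.08 0 15 4 9 -1;-0.63 0.09 0 16 4 10 -1;-0.67 0.1 0 17 4 11 -1;-0.67 0.1 0 17 4 11 -1;-0.67 0.1 0 17 4 11 -1;-0.67 0.1 0 17 4 11 -1;-0.67 0.1 0 17 4 11 -1;-0.67 0.1 0 17 4 11 -1;-0.67 0.1 0 17 4 11 -1",
)

```text
time: 12.07
eef_pos: [0.5203, -0.2266, 0.4122]
ee_rot: [[0.416, 0.5, 0.76], [0.909, -0.2, -0.366], [-0.03, 0.843, -0.538]]
wrist_force: [0.4, 0.3, -0.8]
gripper_width: 0.0063
```

Run:
```python
from h import *
np.set_printoptions(precision=4,suppress=True)
S=bot.sense();print(S["time"],S["eef_pos"],S["ee_rot"],S["gripper_width"],S["wrist_force"],S["qpos"],S["dq"])
print("centre",S["eef_pos"]+.01*S["ee_rot"][:,2])
s=grab("scene");t=grab("top")
a=cv2.resize(s["color"][100:320,130:350],(400,400),interpolation=cv2.INTER_CUBIC)
b=cv2.resize(t["color"][130:290,270:430],(400,400),interpolation=cv2.INTER_CUBIC)
cv2.imwrite("pics/fin.png",np.clip(np.hstack([a,b])*1.3,0,255).astype(np.uint8))
for n,f,o,k in(("s",s,(130,100),400/220),("t",t,(270,130),2.5)):
    c=S["eef_pos"]+.01*S["ee_rot"][:,2];print(n,(proj(f,[c,c+S["ee_rot"]@[.037,0,.007],c-S["ee_rot"]@[.037,0,-.007]])-o)*k)
```

```text
12.0667 [ 0.5203 -0.2266  0.4122] [[ 0.4158  0.4997  0.7599]
 [ 0.9089 -0.2004 -0.3656]
 [-0.0304  0.8427 -0.5375]] 0.006285740642497693 [ 0.3896  0.3185 -0.7811] [  46.2709    0.6304  -28.8186  126.1217  118.7405    8.1109 -121.1098] [   5.8462    0.282    -5.1902    7.5424  124.7397   -2.0164 -124.1273]
centre [ 0.5279 -0.2302  0.4068]
s [[157.2045 164.9627]
 [188.7119 157.6878]
 [130.2051 183.7416]]
t [[249.5036 168.0495]
 [213.2904 147.2168]
 [289.0312 178.3368]]
```

View pics/fin.png

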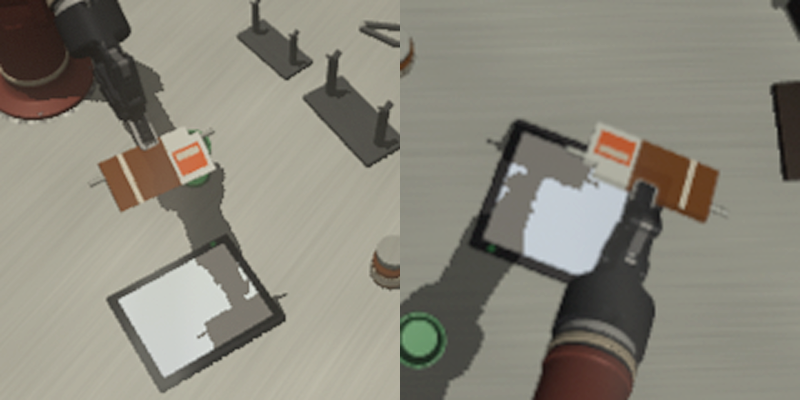

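The pose is already good (label about 57° up), but q5 and q7 are still turning. I'll hold and see where they settle.

>>> arm_command(
  commands="0 0 0 0 0 0 -1;0 0 0 0 0 0 -1;0 0 0 0 0 0 -1;0 0 0 0 0 0 -1;0 0 0 0 0 0 -1;0 0 0 0 0 0 -1",
)

```text
time: 12.67
eef_pos: [0.5213, -0.2276, 0.415]
ee_rot: [[0.418, 0.496, 0.761], [0.908, -0.199, -0.369], [-0.031, 0.845, -0.534]]
wrist_force: [0.1, 0.1, -1.1]
gripper_width: 0.0055
```

Run:
```python
from h import *
from scipy.spatial.transform import Rotation as Ro
np.set_printoptions(precision=4,suppress=True)
S=bot.sense();print(S["time"],S["gripper_width"],S["wrist_force"],S["qpos"],S["dq"])
R=S["ee_rot"];p=S["eef_pos"];print(p,R,"centre",p+.01*R[:,2])
a=np.radians(-22)
for d in(52,58):
    th=np.radians(d);h=np.array([np.cos(a),np.sin(a),0]);z=np.array([0,0,1.])
    y=np.cos(th)*h+np.sin(th)*z;zt=np.sin(th)*h-np.cos(th)*z;T=np.c_[np.cross(y,zt),y,zt]
    print(d,"rv",Ro.from_matrix(R.T@T).as_rotvec(),"shift",R.T@(np.array([.53,-.213,.41])-.01*zt-p)*1000)
```

```text
12.6667 0.00550435857792677 [ 0.0853  0.109  -1.068 ] [  46.3239    0.5609  -28.8618  125.8927  118.1876    8.1955 -120.5682] [-0.0291  0.0678 -0.0258 -0.0168  0.2153  0.0845 -0.2755]
[ 0.5213 -0.2276  0.415 ] [[ 0.4177  0.496   0.7613]
 [ 0.9081 -0.199  -0.3686]
 [-0.0313  0.8452 -0.5335]] centre [ 0.5289 -0.2312  0.4097]
52 rv [ 0.0994  0.0566 -0.0015] shift [16.4586 -1.8035 -5.9867]
58 rv [-0.0053  0.0566  0.0015] shift [16.4572 -2.8491 -6.0359]
```

It has settled with the label about 58° up and the plate 18 mm short of the pad's middle in y. I'll correct with a slow small shift.

>>> arm_command(
  commands="0 0 0 1 0 0 -1;0 0 0 2 0 -1 -1;0 0 0 3 0 -1 -1;0 0 0 5 0 -2 -1;0 0 0 7 0 -2 -1;0 0 0 9 -1 -3 -1;0 0 0 11 -1 -4 -1;0 0 0 13 -1 -5 -1;0 0 0 15 -2 -5 -1;0 0 0 16 -2 -6 -1;0 0 0 16 -2 -6 -1;0 0 0 16 -2 -6 -1;0 0 0 16 -2 -6 -1;0 0 0 16 -2 -6 -1;0 0 0 16 -2 -6 -1;0 0 0 16 -2 -6 -1",
)

```text
time: 14.0
eef_pos: [0.5223, -0.2106, 0.4159]
ee_rot: [[0.418, 0.496, 0.761], [0.908, -0.199, -0.369], [-0.031, 0.845, -0.534]]
wrist_force: [-1.2, -0.3, -2.0]
gripper_width: 0.0062
```

Run:
```python
from h import *
np.set_printoptions(precision=4,suppress=True)
S=bot.sense();print(S["time"],S["gripper_width"],S["wrist_force"],S["qpos"],S["dq"])
R=S["ee_rot"];p=S["eef_pos"];print(p,R,"centre",p+.01*R[:,2])
s=grab("scene");t=grab("top")
cv2.imwrite("pics/fin2.png",np.clip(np.hstack([cv2.resize(x["color"],(400,300),interpolation=cv2.INTER_AREA) for x in(s,t)])*1.3,0,255).astype(np.uint8))
# plate centre measured by the network in both views (mask centroid)
for n in("scene","top"):
    for d in viewer.search_frame("plate",n)[:1]:print(n,d["box"],d["p"])
    for l in("jar","tumbler","jacks","paddle"):
        print(l,[np.round(d["box"]).tolist() for d in viewer.search_frame(l,n)[:1]])
```

```text
14.0 0.006164535042705667 [-1.1869 -0.2909 -1.9512] [  44.7007   -0.0466  -30.1228  126.2592  109.8548   10.1087 -114.1032] [-0.0219  0.0241 -0.0432  0.0041 -0.0058 -0.0234  0.0199]
[ 0.5223 -0.2106  0.4159] [[ 0.4179  0.496   0.7612]
 [ 0.908  -0.199  -0.3688]
 [-0.0314  0.8452 -0.5335]] centre [ 0.5299 -0.2142  0.4106]
scene [182.5, 164.3, 72.9, 45.9] 0.73
jar [[332.0, 230.0, 21.0, 29.0]]
tumbler [[229.0, 190.0, 16.0, 12.0]]
jacks [[327.0, 112.0, 60.0, 18.0]]
paddle [[130.0, 345.0, 87.0, 75.0]]
top [331.9, 180.2, 58.9, 34.9] 0.76
jar [[258.0, 140.0, 19.0, 26.0]]
tumbler [[266.0, 255.0, 22.0, 23.0]]
jacks [[117.0, 189.0, 20.0, 66.0]]
paddle [[418.0, 164.0, 30.0, 76.0]]
```

View pics/fin2.png

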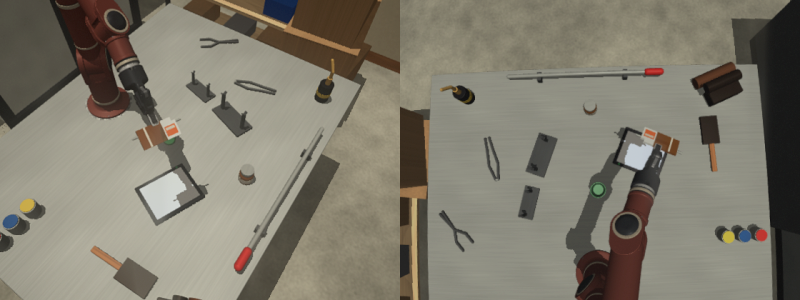

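Still and holding: the plate is label up, the racks are empty and the other things are in place. One last check, triangulating the plate's middle, and then I'll hand in.

Run:
```python
from h import *
s=grab("scene");t=grab("top")
P,g=tri(s,(219,187.2),t,(361.4,197.7));print(P,g)
if np.hypot(P[0]-.53,P[1]+.213)<.025: print(order.close_job())
```

```text
[ 0.52569875 -0.21476824  0.40051561] 0.006848209127623122
the job is handed in; nothing more can be done
None
```

The job is handed in: the plate is held still over the middle of the light pad, label face up, at 14 s of the 32 s allowed.

- **Finding the label face:** I lifted the plate straight off the larger rack. The face towards the scene camera had the notched, frosted end on its left and was bare, so the label was on the other face. Pictures after tipping showed the orange label on the upper face.
- **Holding pose:** the label is tipped back about 58° from upright. The grip is commanded at 50 N and the joints were at rest.
- **Position checks:** from the arm's pose the plate's middle is at (0.530, -0.214, 0.41). Triangulating it from both cameras gives (0.526, -0.215, 0.40), with a 7 mm gap between the rays. The pad's middle is at (0.53, -0.213).
- **Other things:** the jar, tumbler, jacks and paddle show no visible movement in the last pictures.

**What differed from the plan:**
- **First tip:** at 28 cm height it ran into a wrist singularity, with joint 6 near zero. I untipped, rose to about 41 cm and tipped again.
- **Still near that limit:** the arm stopped close to the same singularity, with joint 6 at 10°, so the plate is held higher than I first intended.
- **Gripper opening:** it reads about 6 mm on the 8 mm plate, and the grip has stayed steady.

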